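# Show a coupon tube against the white backing bar

## Robot

A 7-joint arm with a two-finger parallel gripper is mounted at the origin on the work surface. World frame = base frame: x ahead of the robot, y to its left, z up, the work surface at z = 0. Lengths are in m, angles in rad, forces in N, time in s.
With the tool pointing down it reaches from about 0.4 to 0.9 m from the base axis. Payload 5.6 kg.
Tool frame: the origin (TCP) lies midway between the tips of the shut fingers; the grasp point (between the pads) lies 19 mm behind it; z points along the fingers, y is the line along which they close (so a half turn about z gives the same grasp; the last joint's range is limited). The gripper opens to 92 mm and grips with 3 to 60 N. Pads are 20 mm wide; open, the fingers measure 128 mm over their backs; the gripper's body (75 mm by 189 mm) begins 69 mm behind the grasp point.
Start: joints at [1.134, 0.468, -0.012, 1.603, 0.006, 1.071, -0.056], TCP at [0.249, -0.6, 0.215] pointing down, gripper open.
Joint ranges: [-2.53, 2.53], [-0.31, 2.02], [-1.57, 1.55], [0.28, 2.44], [-1.29, 4.43], [0.15, 1.84], [-2.92, 2.92]. Speed limits (rad/s): [2.57, 2.57, 3.14, 3.14, 3.14, 3.14, 3.14].

## Interface

Orientations are given as a 3x3 rotation matrix whose columns are the frame's x, y, z axes.
In Python, from station import env, effector, solver, viewer, workorder, search_frame, tip_of gives the robot as it stands. Calls block until the motion is done:
- env.reach(position, orientation): joint-space move of the TCP to a pose.
- env.movel(position, frame=None, rate=0.15): straight line of the TCP; frame=None keeps the orientation; rate is the mean speed in m/s.
- env.goto_joints(angles): joint-space move.
- effector.release() and effector.grasp(squeeze=None): open the fingers fully, or close them until they stop; squeeze is the grip in N (None keeps the last).
- env.pause(seconds).
- solver.inverse_kinematics(position, orientation): joint angles nearest the present ones, or None.
- env.sense(): the state.
- viewer.read_camera(name): name is "scene" or "top"; returns (picture, depth): 400x640x3 uint8, red, green, blue; 400x640 float32, m along the optical axis (not along the pixel's ray), 0 where there is no reading.
- viewer.camera_info(name): a dict with "intrinsics" (3x3 intrinsics, pixels), "dist_coeffs" ([k1, k2, p1, p2, k3] as OpenCV has them; the pictures are not rectified), "eye" and "rotation" of the camera in the world. Camera axes: x right, y up, looking along -z (the intrinsics and any distortion apply to the point x, -y, -z); pixel columns grow to the right and rows downward; lengths in m; the calibration is good to about 2 mm. A picture is of the moment at which its call begins. camera_info takes no time and is no camera call.
A pose or a line that the arm cannot do raises env.PlanningError and nothing moves.
- workorder.finish_job(): hands the job in; it is judged then, once.
Trained networks look in the newest picture that a camera, given by its name, has taken for a name from the list of things; names that differ only in an ending like _2 or _b are one class to them, and where a whole thing is asked for, a point or a joint stands for the part that bears it (a point fixed in the world has none). Each returns a list of dicts, best first, with "score" (0 to 1); they miss things now and then, are a little off and sometimes report something else, mostly with a low value. They report only what shows in the picture. A call takes as long as a camera call. They do not tell look-alikes from the thing itself.
- search_frame(camera, name): "at" ([x, y, z] in m, in world coordinates, good to about 4 mm: the middle of the surface that is visible of it).
- tip_of(camera, name): "at" ([x, y, z] in m, in world coordinates, good to about 4 mm: a listed point, or the origin of a listed thing).
The state is a dict: "t": time; "joint_positions": joint angles; "joint_velocities": joint speeds; "tau": joint torques, N m; "ee_pos": TCP position; "tcp_rot": TCP orientation; "wrist_force": force on the tool from outside, world axes, zero at the start; "moment": the same for the moment, N m; "gripper_width": finger opening in m; "grasp_force": force on a finger pad.
Only numpy, scipy, OpenCV 4.12 (cv2) and the standard library are available. Lean on these libraries where they do the work, as an engineer would, in place of code of your own. Each camera call takes 0.05 s, during which the arm holds its last target. There are 200 camera calls.

## Task

Lay the loose white backing bar centrally across the two posts of the viewing stand, down in both notches, setting it in rather than dropping it, and let it go. Then draw the red-capped sample tube up out of its rack, lean it over to about 45 degrees with the cap end higher, and finish still holding it motionless by the gripper over the middle of the bar, a few centimetres or more clear above it. Leave the bar in its notches and the blue-capped tubes and other glassware where they stand.

Things in the scene. Friction and masses are not known exactly. Their poses are not given: they have to be found in the camera images.
- stand: Viewing stand fixed to the bench: grey painted base 90 x 200 x 12 mm (x, y, z) with two bright aluminium posts (each 74 mm along x, 24 mm along y) at y = -80 and +80 mm. Origin: centre of the base's underside, on the bench. Each post has a notch in its top, open along the stand's y axis, floor 60 mm above the bench, 37 mm wide at its floor, flaring to about 56 mm; cheeks rise to about 86 mm above the bench. Free gap between the posts 136 mm.
- stand_mid (a point): The point where the centre of the laid bar belongs: midway between the two notches, 70 mm above the bench; axes as the stand's (y runs from notch to notch).
- bar: Loose matt white plastic backing bar, 28 x 260 x 20 mm (x, y, z; long along its own y), about 0.2 kg. Starts flat on the bench. Origin: centre of its underside. Either end may go to either notch.
- bar_mid (a point): The centre of the bar (10 mm above its underside).
- rack: Grey plastic tube rack fixed to the bench, 210 x 70 x 70 mm (x, y, z). Three round holes 32 mm wide, 55 mm deep (floor 15 mm above the bench), in a row along the rack's x at -62, 0 and +62 mm, each with one tube; the red-capped tube may be in any of them. Origin: centre of its underside.
- tube: The red-capped glass sample tube with a copper strip sealed in it, about 80 g: 142 mm long in all, glass 28 mm in diameter, cap 34 mm in diameter over the top 26 mm (116 to 142 mm from the foot). Loose, upright in a rack hole with about 2 mm play, cap top 157 mm above the bench. Origin: centre of its underside; z runs along the tube to the cap.
- tube_mid (a point): Point on the tube's axis, 70 mm from its foot.
- tube_foot (a point): Centre of the tube's underside (foot).
- blue_a: Blue-capped tube of the same form with an aluminium strip, in another rack hole; leave it. Origin: centre of its underside.
- blue_b: Blue-capped tube of the same form with a steel strip, in another rack hole; leave it. Origin: centre of its underside.
- flask_a: Corked conical glass flask, 80 mm wide, 140 mm high, beyond the stand; leave it. Origin: centre of its underside.
- flask_b: Second flask of the same form; leave it.
- beaker: Open glass beaker, 72 mm wide, 95 mm high, beyond the stand at the robot's left; leave it. Origin: centre of its underside.
- vial_a: Small white-capped vial, 24 mm wide, 54 mm high, between robot and stand; leave it. Origin: centre of its underside.
- vial_b: Second such vial; leave it.
Things that resemble listed ones, but are neither listed nor needed, are in the scene too. What is shaped like the tube but green, purple or turquoise is not meant.

How it is judged:
On the way, in this order (a step that is already met when the one before it is completed fails the run):
1. the bar lies centred in both notches of the stand, let go (x of bar_mid in the frame of stand_mid between -0.008 and 0.008 m and y of bar_mid in the frame of stand_mid between -0.03 and 0.03 m and z of bar_mid in the frame of stand_mid between -0.005 and 0.005 m and angle between the y axis of bar and the y axis of stand, either way round below 0.08 rad and contact force between bar and stand above 0.3 N and contact force between the fingers and bar below 0.05 N and linear speed of bar below 0.03 m/s), for 0.2 s.
2. the red-capped tube is drawn clear of the rack in the gripper, the bar still in its notches (all of step 1 and contact force between the fingers and tube above 1 N and contact force between tube and bar below 0.05 N and contact force between tube and stand below 0.05 N and contact force between tube and rack below 0.05 N and contact force between tube and blue_a below 0.05 N and contact force between tube and blue_b below 0.05 N and contact force between tube and flask_a below 0.05 N and contact force between tube and flask_b below 0.05 N and contact force between tube and beaker below 0.05 N and contact force between tube and vial_a below 0.05 N and contact force between tube and vial_b below 0.05 N and height (world z) of tube_foot above 0.085 m), for 0.1 s.
At the end, for the whole second after the job is handed in: Bar let go in both notches (centre within 8 mm across, 30 mm along, 5 mm in height; 4.5 degrees). Only the gripper holds the red-capped tube, still, 30 to 60 degrees from upright, cap higher, foot over 100 mm above the bench, middle within 50 mm of the stand's middle seen from above (all of step 1 and contact force between the fingers and tube above 1 N and contact force between tube and bar below 0.05 N and contact force between tube and stand below 0.05 N and contact force between tube and rack below 0.05 N and contact force between tube and blue_a below 0.05 N and contact force between tube and blue_b below 0.05 N and contact force between tube and flask_a below 0.05 N and contact force between tube and flask_b below 0.05 N and contact force between tube and beaker below 0.05 N and contact force between tube and vial_a below 0.05 N and contact force between tube and vial_b below 0.05 N and angle between tube's own z axis and vertical between 0.52 and 1.05 rad and height (world z) of tube_foot above 0.1 m and horizontal distance between tube_mid and stand_mid below 0.05 m and linear speed of tube below 0.03 m/s and angular speed of tube below 0.2 rad/s); the arm keeps its last pose, push and grip.
It fails at once if a blue-capped tube is lifted or moved more than 30 mm (distance of any of blue_a, blue_b from where it was at the start of the episode above 0.03 m or angle between any of blue_a, blue_b's own z axis and vertical above 0.5 rad).
It fails at once if a flask, the beaker or a vial is knocked over or moved more than 30 mm (distance of any of flask_a, flask_b, beaker, vial_a, vial_b from where it was at the start of the episode above 0.03 m or angle between any of flask_a, flask_b, beaker, vial_a, vial_b's own z axis and vertical above 0.5 rad).
It fails at once if the bar is dropped (falls more than about 12 mm untouched) (linear speed of bar above 0.5 m/s and contact force between the fingers and bar below 0.01 N).
It fails at once if the red-capped tube is dropped (linear speed of tube above 0.6 m/s and contact force between the fingers and tube below 0.01 N).
It also fails if it takes over 58 s, if anything falls off the work surface, if the arm or the gripper's body presses on something with over 40 N, if the wrist force passes 120 N, or if a joint passes its speed limit or range.

## Working session

There is one attempt and no reset: what is moved stays moved. The work goes in short steps, each a Python script; the robot and the scene stay as the last script left them, time stands still between calls to the robot, and variables do not carry over. Pictures are saved under pics/ and viewed, at most 10 in all, crops included, and the job is handed in when it is done.

```bash
ls; mkdir -p pics; cat > h.py <<'E'
import numpy as np, cv2
from station import env, effector, solver, viewer, workorder, search_frame, tip_of
def snap(cam, name=None):
    im,d=viewer.read_camera(cam)
    if name: cv2.imwrite('pics/'+name, im[:,:,::-1])
    return im,d
def world(cam,uv,depth):
    c=viewer.camera_info(cam); uv=np.asarray(uv,float).reshape(-1,1,2); depth=np.asarray(depth,float).ravel()
    n=cv2.undistortPoints(uv,np.array(c['intrinsics']),np.array(c['dist_coeffs'])).reshape(-1,2)
    p=np.c_[n[:,0]*depth,-n[:,1]*depth,-depth]
    return p@np.array(c['rotation']).T+np.array(c['eye'])
def pix(cam,P):
    c=viewer.camera_info(cam); q=(np.atleast_2d(P)-np.array(c['eye']))@np.array(c['rotation'])
    q=q*[1,-1,-1]
    return cv2.projectPoints(q,np.zeros(3),np.zeros(3),np.array(c['intrinsics']),np.array(c['dist_coeffs']))[0].reshape(-1,2)
def cloud(cam,d):
    v,u=np.nonzero(d>0); return np.c_[u,v],world(cam,np.c_[u,v],d[v,u])
E
python3 - <<'E'
from h import *
np.set_printoptions(precision=3,suppress=True)
for c in ['scene','top']:
    im,d=snap(c,c+'1.png'); print(c,viewer.camera_info(c)['eye'],(d>0).mean())
    for n in ['stand','bar','rack','tube','blue_a','flask_a','beaker','vial_a','stand_mid','bar_mid','tube_mid']:
        f=tip_of if n!='stand_mid' else tip_of
        try: r=f(c,n)
        except Exception as e: print(n,e); continue
        for x in r: print(n,np.array(x['at']),round(x['score'],2),pix(c,x['at'])[0].round())
print(env.sense()['t'])
E
```

```text
pics
scene [1.087 0.896 0.777] 0.99419140625
stand [ 0.564 -0.004 -0.001] 0.57 [335. 226.]
stand [ 0.752  0.262 -0.001] 0.42 [319. 321.]
bar [0.497 0.272 0.001] 0.87 [423. 282.]
bar [ 0.428 -0.048  0.001] 0.15 [371. 202.]
rack [ 0.551 -0.33  -0.001] 0.76 [286. 168.]
rack [ 0.568 -0.001 -0.003] 0.68 [334. 227.]
rack [0.499 0.273 0.008] 0.49 [423. 280.]
tube [ 0.496 -0.222  0.001] 0.76 [318. 179.]
tube [ 0.592 -0.434 -0.002] 0.74 [259. 156.]
tube [ 0.526 -0.436 -0.   ] 0.74 [278. 151.]
tube [ 0.79  -0.157 -0.003] 0.35 [230. 220.]
tube [0.499 0.273 0.008] 0.27 [423. 280.]
flask_a [ 0.797  0.017 -0.006] 0.87 [253. 260.]
flask_a [ 0.792 -0.163 -0.002] 0.8 [229. 219.]
beaker [ 0.751  0.262 -0.   ] 0.91 [319. 321.]
vial_a [ 0.426 -0.05   0.002] 0.76 [371. 201.]
vial_a [ 0.408  0.082 -0.001] 0.67 [405. 226.]
stand_mid [ 0.563 -0.004  0.066] 0.72 [336. 204.]
bar_mid [0.498 0.273 0.008] 0.76 [423. 280.]
bar_mid [ 0.565 -0.001 -0.002] 0.5 [335. 226.]
tube_mid [ 0.495 -0.225  0.07 ] 0.76 [318. 158.]
tube_mid [ 0.595 -0.436  0.07 ] 0.73 [257. 136.]
tube_mid [ 0.55  -0.334  0.083] 0.61 [284. 142.]
[... 418 characters left out ...]
.003  0.   ] 0.19 [308. 210.]
blue_a [ 0.489 -0.346  0.017] 0.87 [443. 251.]
blue_a [ 0.608 -0.315  0.02 ] 0.53 [432. 203.]
flask_a [ 0.798  0.02  -0.002] 0.8 [307. 125.]
flask_a [ 0.786 -0.162 -0.002] 0.69 [375. 134.]
beaker [0.752 0.261 0.002] 0.68 [215. 134.]
vial_a [ 0.401  0.087 -0.002] 0.59 [267. 273.]
vial_a [ 0.425 -0.046 -0.001] 0.55 [321. 267.]
stand_mid [ 0.566 -0.003  0.066] 0.9 [307. 206.]
stand_mid [ 0.79  -0.162  0.   ] 0.22 [375. 133.]
bar_mid [0.497 0.274 0.009] 0.82 [197. 229.]
tube_mid [ 0.524 -0.434  0.068] 0.87 [486. 237.]
tube_mid [ 0.599 -0.438  0.069] 0.81 [488. 206.]
tube_mid [ 0.492 -0.223  0.07 ] 0.81 [396. 243.]
tube_mid [ 0.548 -0.328  0.087] 0.67 [443. 222.]
1.2
```

View pics/scene1.png

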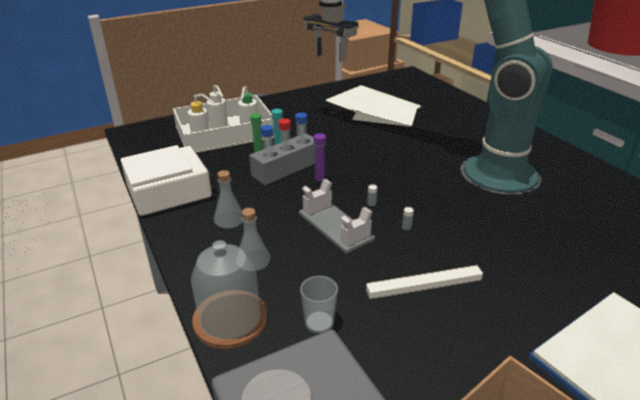

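```bash
python3 - <<'E'
import cv2
im=cv2.imread('pics/top1.png'); cv2.imwrite('pics/topc.png',cv2.resize(im[80:340,140:540],None,fx=2,fy=2,interpolation=cv2.INTER_CUBIC))
E
```

```text
(no output)
```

View pics/topc.png

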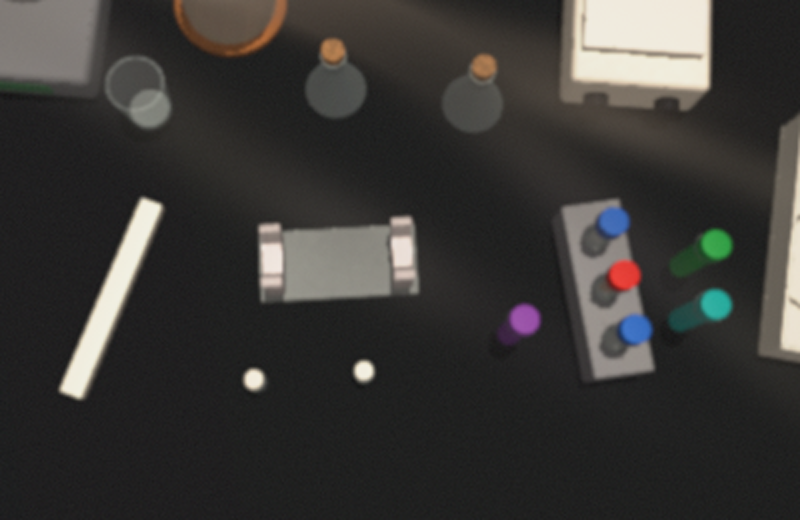

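The scene picture shows the stand at about (336,226), the bar at (423,282) and the rack at (286,160). The red cap is at (285,128) in the middle hole, or about (452,217) in top. The other candidates are purple at (320,155) and green and turquoise at (256,130) and (277,120), all standing loose, and two blue caps in the rack. Only the red one fits. Next I'll get metric poses from depth.

```bash
cat > m.py <<'E'
from h import *
np.set_printoptions(precision=4,suppress=True)
def rect(P):
    (c,s,a)=cv2.minAreaRect((P[:,:2]*1000).astype(np.float32)); 
    if s[0]<s[1]: a+=90; s=s[::-1]
    a=(a+90)%180-90 # dir of long side vs x
    return np.array(c)/1000,np.array(s),a
def near(P,c,r): return np.hypot(P[:,0]-c[0],P[:,1]-c[1])<r
def look(cam):
    im,d=snap(cam); uv,P=cloud(cam,d); C=im[uv[:,1],uv[:,0]].astype(int)
    return im,uv,P,C
if __name__=='__main__':
  for cam in ['top','scene']:
    im,uv,P,C=look(cam); hsv=cv2.cvtColor(im,cv2.COLOR_RGB2HSV)[uv[:,1],uv[:,0]].astype(int)
    m=near(P,(.498,.273),.17)&(P[:,2]>.012)&(P[:,2]<.04)&(C.min(1)>100)
    print(cam,'bar',m.sum(),rect(P[m]),np.median(P[m,2]))
    s=near(P,(.566,0),.15)
    b=s&(P[:,2]>.006)&(P[:,2]<.02); print('base',b.sum(),rect(P[b]))
    q=s&(P[:,2]>.05)&(P[:,2]<.1)
    for sg in(1,-1):
        k=q&(sg*P[:,1]>0); print('post',k.sum(),rect(P[k]),P[k].mean(0),np.percentile(P[k,2],[5,50,95]))
    r=near(P,(.549,-.333),.13)&(P[:,2]>.06)&(P[:,2]<.076)&(C.max(1)-C.min(1)<40)&(C.max(1)>80); print('rack',r.sum(),rect(P[r]))
    t=near(P,(.549,-.333),.13)&(P[:,2]>.15)&(P[:,2]<.165)
    for n,h in (('red',(hsv[:,0]<8)|(hsv[:,0]>172)),('blue',(hsv[:,0]>100)&(hsv[:,0]<125))):
        k=t&h&(hsv[:,1]>120); print(n,k.sum(),P[k].mean(0),P[k].min(0),P[k].max(0),uv[k].mean(0))
    if cam=='top': cv2.imwrite('pics/red.png',cv2.resize(im[170:280,400:520,::-1],None,fx=5,fy=5,interpolation=cv2.INTER_CUBIC))
E
python3 m.py
```

```text
top bar 1211 (array([0.4983, 0.2744]), array([261.2994,  31.4529]), -15.843391418457031) 0.019264980736315662
base 2064 (array([ 0.5681, -0.0037]), array([281.5335, 273.205 ]), -43.03160858154297)
post 340 (array([0.5548, 0.0751]), array([75.5166, 23.9435]), 7.8179402351379395) [0.5547 0.0747 0.068 ] [0.0551 0.0622 0.0864]
post 363 (array([ 0.5162, -0.0736]), array([193.639 ,  42.6695]), -8.987602233886719) [ 0.56   -0.0791  0.0667] [0.0533 0.0616 0.0861]
rack 1700 (array([ 0.5488, -0.332 ]), array([212.232 ,  73.6548]), 12.644259452819824)
red 187 [ 0.5484 -0.3312  0.1561] [ 0.5326 -0.3482  0.1501] [ 0.5648 -0.3141  0.1631] [451.7701 216.9465]
blue 343 [ 0.5458 -0.332   0.1565] [ 0.4728 -0.3619  0.15  ] [ 0.6246 -0.3003  0.1633] [452.2099 218.4315]
scene bar 1225 (array([0.5002, 0.2784]), array([260.4572,  33.7003]), -15.219322204589844) 0.017725130926945165
base 1215 (array([ 0.5165, -0.0059]), array([201.5136, 193.2435]), -82.6989483833313)
post 397 (array([0.5567, 0.0792]), array([76.4916, 28.7416]), 9.37610149383545) [0.5563 0.0819 0.0656] [0.0525 0.0616 0.0831]
post 352 (array([ 0.5174, -0.0691]), array([198.2184,  45.9372]), -9.682655334472656) [ 0.5666 -0.074   0.0645] [0.0513 0.0598 0.0834]
rack 656 (array([ 0.5552, -0.3386]), array([191.7437, 185.7157]), 65.96128845214844)
red 58 [ 0.5511 -0.324   0.1544] [ 0.534  -0.3469  0.1502] [ 0.5665 -0.3097  0.1571] [283.931  121.4828]
blue 119 [ 0.5522 -0.325   0.1541] [ 0.4739 -0.361   0.15  ] [ 0.6276 -0.2929  0.1574] [283.042  121.6807]
```

View pics/red.png

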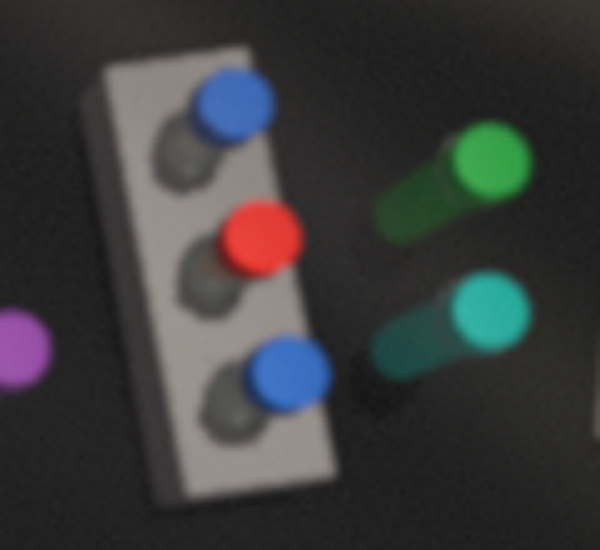

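The enlarged crop confirms the red cap at the rack's middle hole, with the blue caps on either side and the loose look-alikes outside. The purple one is at the left edge, green and turquoise at right. I'll refine the stand pose, keeping the vials out of the points, and pick up the bar.

```bash
cat > s.py <<'E'
from m import *
def stand():
  for cam in ['top','scene']:
    im,uv,P,C=look(cam); s=near(P,(.566,0),.125)
    for z0,z1 in ((.055,.067),(.076,.095)):
      pc=[]
      for sg in(1,-1):
        k=s&(P[:,2]>z0)&(P[:,2]<z1)&(sg*P[:,1]>.03)&near(P,(.566-sg*.011,sg*.079),.06); pc.append(rect(P[k])[0]); print(z0,rect(P[k]),P[k].mean(0),k.sum())
      print(cam,'mid',(pc[0]+pc[1])/2,'yaw',np.degrees(np.arctan2(-(pc[0]-pc[1])[0],(pc[0]-pc[1])[1])),np.linalg.norm(pc[0]-pc[1]))
    b=near(P,(.566,0),.12)&(P[:,2]>.007)&(P[:,2]<.018)&(C.min(1)>60); print('base',b.sum(),rect(P[b]))
def R(closing_deg): # tool down, y axis at given angle
    a=np.radians(closing_deg); y=np.array([np.cos(a),np.sin(a),0]); z=np.array([0,0,-1.]); return np.c_[np.cross(y,z),y,z]
E
python3 - <<'E'
from s import *
stand()
print(env.sense()['tcp_rot'])
for p in [([.499,.2755,.2],(74,-106)),([.566,0,.2],(8,-172)),([.548,-.331,.25],(-77.4,102.6))]:
    for a in p[1]: print(p,a,solver.inverse_kinematics(p[0],R(a)))
E
```

```text
0.055 (array([0.5531, 0.075 ]), array([70.5127, 24.3247]), 7.820470809936523) [0.5541 0.0747 0.0601] 187
0.055 (array([ 0.5749, -0.0834]), array([73.7655, 23.6966]), 7.845314979553223) [ 0.5738 -0.0833  0.0598] 180
top mid [ 0.564  -0.0042] yaw 7.830684223423088 0.1599170892829817
0.076 (array([0.5546, 0.0748]), array([74.8592, 23.0821]), 7.556212902069092) [0.5573 0.0754 0.0838] 106
0.076 (array([ 0.5756, -0.0832]), array([73.4273, 22.363 ]), 6.0136308670043945) [ 0.5762 -0.0831  0.0835] 101
top mid [ 0.5651 -0.0042] yaw 7.550217546793905 0.1593504276261406
base 1942 (array([ 0.5649, -0.0041]), array([199.4951,  91.3716]), -82.38285779953003)
0.055 (array([0.5562, 0.0807]), array([74.889 , 28.3761]), 7.9788289070129395) [0.5575 0.0818 0.0593] 189
0.055 (array([ 0.5775, -0.0786]), array([73.4607, 28.0482]), 7.079156398773193) [ 0.5775 -0.0772  0.0593] 159
scene mid [0.5668 0.001 ] yaw 7.632021654616508 0.16071308760080288
0.076 (array([0.5547, 0.0789]), array([77.2174, 27.6686]), 7.588018894195557) [0.5545 0.08   0.0811] 95
0.076 (array([ 0.5765, -0.0811]), array([76.2917, 31.3621]),
[... 167 characters left out ...]
95,  92.1033]), -82.19655132293701)
[[ 0.9235  0.3836 -0.    ]
 [ 0.3836 -0.9235 -0.    ]
 [-0.      0.     -1.    ]]
([0.499, 0.2755, 0.2], (74, -106)) 74 [ 0.2079  0.5965 -1.0581  1.7694  0.5743  1.1226  0.2527]
([0.499, 0.2755, 0.2], (74, -106)) -106 [ 0.1583  0.5523 -0.971   1.772   0.5096  1.0924 -2.8376]
([0.566, 0, 0.2], (8, -172)) 8 [ 0.4402  0.4272 -0.6361  1.7945  0.2938  1.0159 -0.1701]
([0.566, 0, 0.2], (8, -172)) -172 [-0.9771  0.7131  1.3527  1.8803 -0.7561  1.197  -2.3616]
([0.548, -0.331, 0.25], (-77.4, 102.6)) -77.4 [ 0.553   0.4234 -0.084   1.5875  0.0381  1.1323 -0.8906]
([0.548, -0.331, 0.25], (-77.4, 102.6)) 102.6 [ 0.9854  0.5265 -0.7052  1.5563  0.3582  1.1917  2.004 ]
```

```bash
python3 - <<'E'
from s import *
p=env.sense()['ee_pos']
env.movel([p[0],p[1],.35],rate=.3)
env.reach([.499,.2755,.25],R(74.4))
env.movel([.499,.2755,.005],rate=.15)
effector.grasp(30)
s=env.sense(); print(s['gripper_width'],s['grasp_force'],s['t'],s['ee_pos'])
env.movel([.499,.2755,.2],rate=.15)
env.reach([.5653,-.002,.2],R(7.7))
s=env.sense(); print(s['gripper_width'],s['grasp_force'],s['t'],s['ee_pos'],s['wrist_force'])
env.movel([.5653,-.002,.12],rate=.12)
snap('scene','s2.png')
for cam in ['top','scene']:
    im,uv,P,C=look(cam)
    m=near(P,(.565,-.002),.17)&(P[:,2]>.11)&(P[:,2]<.15)&(C.min(1)>100)&(abs(P[:,1])>.03)
    print(rect(P[m]),np.percentile(P[m,2],[10,50,90]))
    for sg in(1,-1):
        k=m&(sg*P[:,1]>.06);print(P[k].mean(0))
E
```

```text
0.027853070004179144 29.999948143959045 7.9667 [0.4991 0.2756 0.005 ]
0.027966214837013767 29.99952793121338 10.5167 [0.5651 0.0002 0.2   ] [ 0.5788  0.9037 -2.0062]
(array([ 0.5662, -0.0025]), array([258.4709,  29.198 ]), -82.25260066986084) [0.1306 0.135  0.1381]
[0.5517 0.093  0.1341]
[ 0.5805 -0.1119  0.1349]
(array([0.568, 0.002]), array([262.6064,  31.8494]), -82.3260555267334) [0.1201 0.1321 0.1349]
[0.5582 0.1009 0.1295]
[ 0.5871 -0.0854  0.1282]
```

View pics/s2.png

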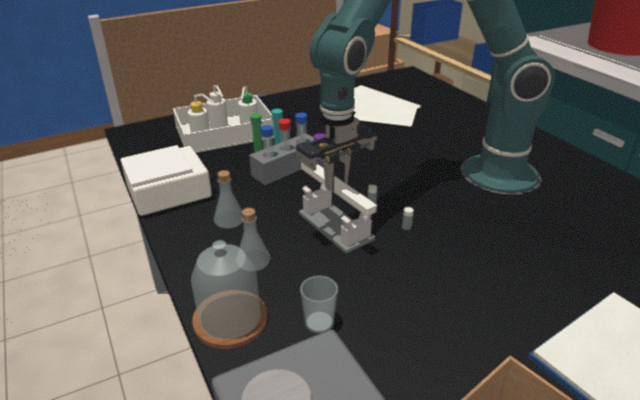

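The picture shows the bar level in the gripper above both posts at about (338,185). It measures about 1.5 mm too far in x, so I'll correct that and set it in slowly.

```bash
python3 - <<'E'
from s import *
effector.grasp(12)
w0=env.sense()['wrist_force'];print(w0)
x,y=.564,-.003
env.movel([x,y,.072],frame=R(7.7),rate=.06)
for z in np.arange(.070,.0615,-.001):
    env.movel([x,y,z],frame=R(7.7),rate=.03)
    w=env.sense()['wrist_force']; print(round(z,4),w-w0)
    if w[2]-w0[2]>1.5: break
effector.release(); env.pause(.3)
env.movel([x,y,.2],rate=.15)
env.reach([.548,-.331,.3],R(-77.4))
s=env.sense();print(s['t'],s['ee_pos'])
for cam in ['top','scene']:
    im,uv,P,C=look(cam)
    m=near(P,(.565,-.002),.17)&(P[:,2]>.072)&(P[:,2]<.084)&(C.min(1)>100)
    m&=near(P,(.565,-.002),.065)|(np.hypot(P[:,0]-.565,P[:,1])>.105)
    print(cam,rect(P[m]),np.percentile(P[m,2],[10,50,90]))
snap('scene','s3.png')
for a in range(0,360,20): # tilt options
    h=np.array([np.cos(np.radians(a)),np.sin(np.radians(a)),0]); z=.7071*h-[0,0,.7071]
    for sgn in(1,-1):
        yy=sgn*np.cross([0,0,1],h); Rt=np.c_[np.cross(yy,z),yy,z]
        q=solver.inverse_kinematics(np.array([.565,-.002,.24])-.011*z,Rt)
        if q is not None: print(a,sgn,q,abs(q-s['joint_positions']).max())
E
```

```text
[-0.3487 -0.4691 -1.9418]
0.07 [ 1.1292  0.8935 -0.5698]
0.069 [ 0.6813  0.9743 -0.7158]
0.068 [-0.3799 -1.1066 -1.0774]
0.067 [-0.4838 -0.0801  0.1545]
0.066 [ 1.0607  0.6557 -0.5364]
0.065 [ 0.7689  0.7829 -0.2678]
0.064 [-2.5866  0.087   8.6989]
18.0833 [ 0.5485 -0.3291  0.2993]
top (array([ 0.5639, -0.0033]), array([259.9085,  29.0259]), -82.30511999130249) [0.0761 0.0792 0.0821]
scene (array([0.5657, 0.0011]), array([263.0859,  31.953 ]), -82.22312545776367) [0.0747 0.0776 0.0795]
20 -1 [ 1.2849  0.2229 -1.1987  2.2883 -1.1499  0.1668  0.0384] 1.3077808154102275
40 1 [ 0.5852  0.1763 -0.2981  2.1979 -1.1647  0.647  -2.784 ] 1.7994766129980753
40 -1 [ 1.0221  0.2514 -0.7845  2.1744 -1.0143  0.5484  0.2503] 1.2347442532954136
60 1 [ 0.5903  0.3037 -0.2513  2.0262 -0.9383  0.9206 -2.6777] 1.6932691598254523
60 -1 [ 1.0464  0.4169 -0.8101  1.9995 -0.6898  0.7829  0.2693] 1.25375156703364
80 1 [ 0.5556  0.4323 -0.2339  1.8327 -0.7488  1.1639 -2.5743] 1.5898708014410579
80 -1 [ 0.997   0.5767 -0.837   1.8042 -0.4325  1.026   0.3068] 1.2913066901249228
100 1 [ 0.4929  0.5527 -0.2345  1
[... 930 characters left out ...]
 1.8069  2.0398] 3.024230033507472
280 1 [-0.0141  0.497  -0.605   1.819   0.9733  1.468  -0.8395] 0.8153982041259149
280 -1 [ 0.3024  0.7135 -1.1062  1.8006  1.187   1.736   2.1748] 3.1593161893408497
300 1 [ 0.0576  0.3713 -0.6663  2.0104  1.1129  1.2347 -0.6834] 0.95499455365293
300 -1 [ 0.4766  0.7108 -1.3153  1.9904  1.3778  1.6376  2.3407] 3.3252019629989173
320 1 [ 0.1775  0.23   -0.7019  2.1824  1.2558  0.9232 -0.5094] 1.0979728476223034
320 -1 [ 0.63    0.4914 -1.3     2.1639  1.4388  1.2283  2.5707] 3.5551329881215783
340 1 [ 0.3489  0.0994 -0.6931  2.3087  1.4336  0.5226 -0.3265] 1.2757683907028923
340 -1 [ 0.8854  0.2753 -1.3017  2.2896  1.5366  0.7122  2.8045] 3.7889339550247945
```

View pics/s3.png

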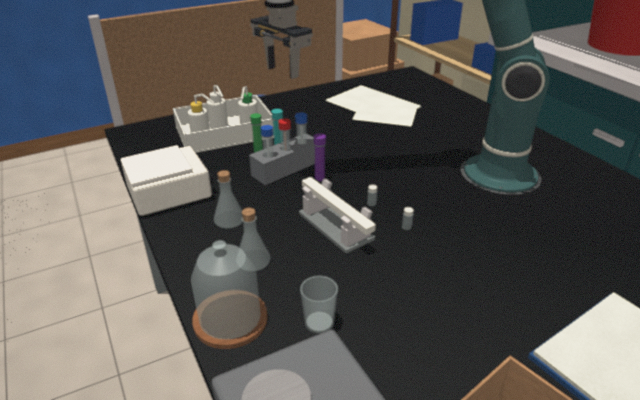

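The bar sits level in both notches: centre (.564,-.003), top at 79 mm, with the picture showing it from about (308,185) to (368,230). Now the red tube.

```bash
python3 - <<'E'
from s import *
x,y=.549,-.330
F=R(-77.4)
env.movel([x,y,.2],frame=F,rate=.15); env.movel([x,y,.086],frame=F,rate=.08)
print(env.sense()['wrist_force'])
effector.grasp(30); s=env.sense(); print(s['gripper_width'],s['grasp_force'],s['ee_pos'],s['t'])
if .024<s['gripper_width']<.032:
    env.movel([x,y,.25],rate=.08); env.pause(.3); env.movel([x,y,.33],rate=.15)
    s=env.sense(); print(s['gripper_width'],s['grasp_force'],s['t'])
    a=np.radians(280); h=np.array([np.cos(a),np.sin(a),0]); z=.7071*h-[0,0,.7071]; yy=np.cross([0,0,1],h)
    Rt=np.c_[np.cross(yy,z),yy,z]
    u,_,v=np.linalg.svd(Rt); Rt=u@v
    env.reach([.565,-.003,.33],Rt)
    env.movel([.565,-.003,.26],frame=Rt,rate=.1); env.pause(.5)
    s=env.sense(); print(s['gripper_width'],s['grasp_force'],s['ee_pos'],s['tcp_rot'],s['t'])
im,_=snap('scene'); cv2.imwrite('pics/s4.png',im[:,:,::-1])
for c in('scene','top'):
  im,_=snap(c)
  for n in('tube_foot','tube_mid','bar_mid','blue_a'):
    for r in tip_of(c,n)[:4]: print(c,n,np.array(r['at']),round(r['score'],2))
E
```

```text
[ 0.489  -0.1046 -0.4534]
0.03303631321982058 29.996262788772583 [ 0.549  -0.3301  0.086 ] 21.5417
scene tube_foot [ 0.5246 -0.4329  0.0003] 0.65
scene tube_foot [ 0.4923 -0.2275  0.0028] 0.62
scene tube_foot [ 0.5982 -0.4325  0.0013] 0.55
scene tube_mid [ 0.594  -0.4338  0.0689] 0.61
scene tube_mid [ 0.5489 -0.3334  0.0874] 0.6
scene tube_mid [ 0.4926 -0.2282  0.0682] 0.6
scene tube_mid [ 0.5255 -0.4384  0.0688] 0.47
scene bar_mid [ 0.5673 -0.0027  0.0681] 0.91
scene bar_mid [ 0.5504 -0.3315  0.0883] 0.31
scene blue_a [ 0.5647 -0.0036  0.0695] 0.58
scene blue_a [0.7528 0.2592 0.0003] 0.47
top tube_foot [ 0.4921 -0.2279 -0.0023] 0.65
top tube_mid [ 0.5656 -0.0008  0.0003] 0.74
top tube_mid [ 0.4909 -0.223   0.0713] 0.6
top bar_mid [ 0.5626 -0.0061  0.07  ] 0.61
top blue_a [ 0.6076 -0.3182  0.0189] 0.73
top blue_a [ 0.4888 -0.349   0.0154] 0.57
```

View pics/s4.png

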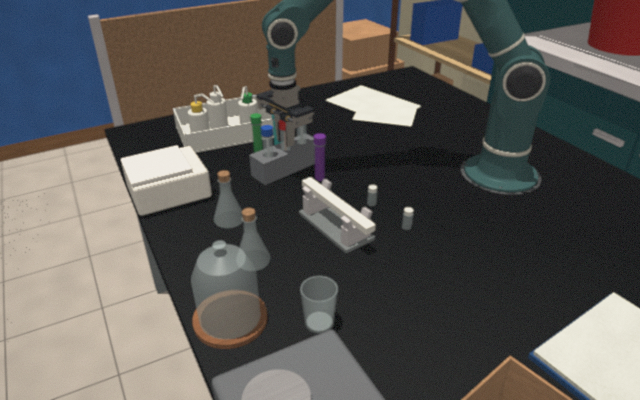

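The picture shows the gripper at about (280,115) closed on the tube, but the 33 mm width means the upper ends of the pads caught the edge of the cap. I'll open, rise and grip squarely on the cap instead.

```bash
python3 - <<'E'
from s import *
x,y=.549,-.330
effector.release(); env.pause(.2)
env.movel([x,y,.126],rate=.08)
effector.grasp(45); s=env.sense(); print(s['gripper_width'],s['grasp_force'],s['ee_pos'],s['t'])
if .031<s['gripper_width']<.036:
    env.movel([x,y,.28],rate=.08); env.pause(.3); env.movel([x,y,.36],rate=.15)
    s=env.sense(); print(s['gripper_width'],s['grasp_force'],s['t'])
    a=np.radians(280); h=np.array([np.cos(a),np.sin(a),0]); z=.7071*h-[0,0,.7071]; yy=np.cross([0,0,1],h)
    Rt=np.c_[np.cross(yy,z),yy,z]
    u,_,v=np.linalg.svd(Rt); Rt=u@v; z=Rt[:,2]
    m=np.array([.565,-.003,.25])
    env.reach(m-.04*z+[0,0,.08],Rt)
    env.movel(m-.04*z,frame=Rt,rate=.1); env.pause(.5)
    s=env.sense(); print(s['gripper_width'],s['grasp_force'],s['ee_pos'],s['tcp_rot'],s['t'])
im,_=snap('scene'); cv2.imwrite('pics/s5.png',im[:,:,::-1])
for c in('scene','top'):
  im,uv,P,C=look(c)
  for n in('tube_foot','tube_mid','bar_mid'):
    for r in tip_of(c,n)[:4]: print(c,n,np.array(r['at']),round(r['score'],2))
  if c=='top':
    m=near(P,(.565,-.002),.17)&(P[:,2]>.072)&(P[:,2]<.084)&(C.min(1)>100); print(rect(P[m]))
E
```

```text
0.03331085963492019 44.99984085559845 [ 0.549 -0.33   0.126] 24.825
0.03267682597329111 44.999619126319885 27.8833
0.03308329211769355 44.99971568584442 [0.5601 0.0248 0.2784] [[-0.1226  0.9848  0.1229]
 [ 0.6964  0.1736 -0.6964]
 [-0.7071  0.0003 -0.7071]] 30.7083
scene tube_foot [ 0.5764 -0.0535  0.2038] 0.62
scene tube_foot [ 0.5972 -0.4345  0.0022] 0.59
scene tube_foot [ 0.4903 -0.2253  0.0033] 0.59
scene tube_foot [ 0.5246 -0.4355 -0.003 ] 0.58
scene tube_mid [ 0.5691 -0.0045  0.251 ] 0.77
scene tube_mid [ 0.5957 -0.4336  0.0697] 0.61
scene tube_mid [ 0.5252 -0.4381  0.0681] 0.54
scene bar_mid [ 0.5645 -0.0052  0.0693] 0.81
top tube_foot [ 0.5283 -0.4373  0.0013] 0.83
top tube_foot [ 0.4918 -0.2289 -0.0031] 0.75
top tube_foot [ 0.5915 -0.4349 -0.0013] 0.74
top tube_foot [ 0.5768 -0.0558  0.2014] 0.69
top tube_mid [ 0.529  -0.4348  0.0681] 0.91
top tube_mid [ 0.599  -0.4358  0.0699] 0.87
top tube_mid [ 0.4911 -0.2245  0.0739] 0.68
top tube_mid [ 0.5668 -0.0045  0.2501] 0.62
top bar_mid [ 0.5613 -0.0038  0.0687] 0.63
(array([ 0.5646, -0.0045]), array([257.4715,  72.1121]), -82.32007265090942)
```

View pics/s5.png

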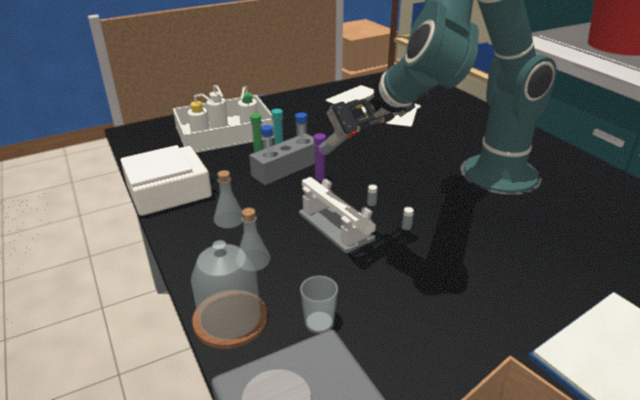

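The picture shows the tube held leaning at about (335,140) above the bar, which is still in its notches at (338,205), and both blue tubes still in the rack. The tube's middle is at (.567,-.0045,.25) and its foot at (.577,-.055,.20), which gives about 45°. Everything is within limits.

```bash
python3 -c "
from h import *
env.pause(.3); print(workorder.finish_job())"
```

```text
the job is handed in; nothing more can be done
None
```

The job is handed in at about 31 s of the 58 s limit: the bar lies centred and released in both notches, and the red-capped tube is held still at about 45° with its middle over the bar and its foot about 0.20 m above the bench; the judge's result was not shown.

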